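Dry the tram shells

TASK

The washed tram shells have to dry free of dust. Stand every lime-green tram shell upright on the metal drying sheet, slide the loaded sheet by its red grip fully home onto the middle pair of rails in the blue drying cabinet, and only then hang the cabinet's lift-off door on its two brass pintles and swing it shut. Leave the bridge pier and the hand drill where they are.

Things in the scene. Friction and masses are not known exactly. Their poses are not given: they have to be found in the camera images.
- tram0: lime-green plastic tram body shell with a black window band, one of two to four (None when absent): a block 66 long (its x) x 28 wide (its y) x 36 high, 45 g; origin at the centre of its underside, z up; standing upright on the bench at the start
- tram1: lime-green plastic tram body shell with a black window band, one of two to four (None when absent): a block 66 long (its x) x 28 wide (its y) x 36 high, 45 g; origin at the centre of its underside, z up; standing upright on the bench at the start
- tram2: lime-green plastic tram body shell with a black window band, one of two to four (None when absent): a block 66 long (its x) x 28 wide (its y) x 36 high, 45 g; origin at the centre of its underside, z up; standing upright on the bench at the start
- tram3: lime-green plastic tram body shell with a black window band, one of two to four (None when absent): a block 66 long (its x) x 28 wide (its y) x 36 high, 45 g; origin at the centre of its underside, z up; standing upright on the bench at the start
- sheet: aluminium drying sheet, flat on the bench at the start: 165 deep (its x) x 150 wide (its y), floor 3 thick, round it a rim 3 thick whose top is 21 above the underside (inside 159 x 144); origin at the centre of the underside; an upright red grip stands at the middle of its -x edge. 0.2 kg empty, light enough to carry loaded by the grip
- grip (a point): middle of the top of the sheet's red grip: an upright block 26 (sheet x) x 12 (sheet y), 78 high from the sheet's underside, outside the rim, at x = -95.5, y = 0 in the sheet's frame; pinch it across its 12 mm from above
- cabinet: blue drying cabinet fixed to the bench, 230 deep (x) x 172 wide (y), origin at the centre of its underside. Its open front faces its own -x, which points roughly to the world's +y. Side walls 6 thick (inside y = -80 to 80), 155 high, from x = -115 to 115; inner face of the back wall at x = 109; a clear roof, top at 159, from x = -40 to 115
- rails (a point): on the level of the middle rails, where the sheet's origin lies when home (x = 26.5, y = 0, z = 74 in the cabinet frame; the axes are the cabinet's). Three pairs of ledges 14 wide, 6 thick run along both side walls from x = -60 to the back wall, tops at z = 22, 74 and 126. The sheet goes in +x edge first, x axis along the cabinet's, grip to the front, until it meets the back wall
- pintle0 (a point): foot of the lower brass pintle, on top of its steel bracket; axes as the cabinet's. An upright pin 9 in diameter, 24 high, round tip. Both pintles stand on one vertical axis in front of the cabinet's -y side wall, at x = -127, y = -88 in the cabinet frame; this one at z = 25. Brackets 16 wide (y), from the wall to x = -135, 6 thick
- pintle1 (a point): foot of the upper brass pintle, the same 9 x 24 pin, at z = 105 in the cabinet frame; its bracket (z = 99 to 105) is in the way of the lower socket from straight above, so that one comes in from the front, beneath this bracket, before the door is lowered
- shut_mark (a point): point in front of the cabinet's +y side wall (x = -127, y = 87, z = 10 in the cabinet frame) where the lower end of the door's free edge lies when the door is shut; a rubber stop 7 thick on the wall's front edge meets the shut door
- leaf: lift-off door, blue and white, 10 thick (its y), 140 high (z), from x = 12 to x = 175, 0.22 kg, balance point about x = 88; origin on the hinge axis at the height of the lower edge, x towards the free edge. At first upright in the stand; pinch its top edge. Hung, it swings freely and stays where left; shut, its x points along the cabinet's +y; it opens towards the cabinet's -x
- socket0 (a point): underside of the lower socket, on the hinge axis, 15 above the door's lower edge; a steel block 20 x 20 x 20 with a through hole 13 square; hung, it rests on the foot of the lower pintle
- socket1 (a point): underside of the upper socket, the same block, on the hinge axis, 95 above the door's lower edge; hung, it rests on the foot of the upper pintle
- leaf_edge (a point): lower end of the door's free edge, x = 175 in the door's frame
- stand: wooden stand fixed to the bench, 100 (x) x 60 (y), with a slot along its x, 13 wide, floor at z = 8, cheeks up to z = 32, in which the door stands on its lower edge; origin at the centre of the underside
- pier: grey resin bridge pier, 60 x 75, 106 high, bystander; origin at the centre of the underside
- drill: brass-bodied hand drill lying on the bench, about 250 long along its x, up to 60 high, bystander; origin under the middle of the brass body
Mind the look-alikes: they are no part of the job. Leave any pink or purple look-alike of the tram0 alone.

How it is judged:
On the way, in this order (a step that is already met when the one before it is completed fails the run):
1. every tram shell stands upright on the sheet (x of tram0 in the frame of sheet between -0.068 and 0.068 m and y of tram0 in the frame of sheet between -0.062 and 0.062 m and z of tram0 in the frame of sheet between -0.004 and 0.012 m and angle between each of tram0, tram1, tram2, tram3's own z axis and vertical below 0.17 rad and x of tram1 in the frame of sheet between -0.068 and 0.068 m and y of tram1 in the frame of sheet between -0.062 and 0.062 m and z of tram1 in the frame of sheet between -0.004 and 0.012 m and x of tram2 in the frame of sheet between -0.068 and 0.068 m and y of tram2 in the frame of sheet between -0.062 and 0.062 m and z of tram2 in the frame of sheet between -0.004 and 0.012 m and x of tram3 in the frame of sheet between -0.068 and 0.068 m and y of tram3 in the frame of sheet between -0.062 and 0.062 m and z of tram3 in the frame of sheet between -0.004 and 0.012 m), for 0.2 s.
2. the loaded sheet is fully home on the middle rails (all of step 1 and x of sheet in the frame of cabinet between 0.013 and 0.034 m and y of sheet in the frame of cabinet between -0.009 and 0.009 m and z of sheet in the frame of cabinet between 0.068 and 0.081 m and angle between the x axis of sheet and the x axis of cabinet, either way round below 0.09 rad and angle between sheet's own z axis and vertical below 0.06 rad), for 0.2 s.
3. the door hangs on both pintles (horizontal distance between socket0 and pintle0 below 0.006 m and z of socket0 in the frame of pintle0 between -0.006 and 0.006 m and horizontal distance between socket1 and pintle1 below 0.006 m and z of socket1 in the frame of pintle1 between -0.006 and 0.006 m), for 0.2 s.
At the end, for the whole second after the job is handed in: Every shell present stands upright (10 deg) on the sheet; the sheet lies on the middle rails within 13 mm of the back wall and 5 deg of the cabinet's axis; both sockets are seated on their pintles within 6 mm; the door's free edge is within 16 mm of its shut position; all at rest (all of step 2 and all of step 3 and linear speed of each of tram0, tram1, tram2, tram3, sheet, leaf below 0.02 m/s and horizontal distance between leaf_edge and shut_mark below 0.016 m); the robot touches nothing.
It fails at once if the bridge pier is disturbed (moved over 30 mm) (distance of pier from where it was at the start of the episode above 0.03 m).
It fails at once if the hand drill is disturbed (moved over 30 mm) (distance of drill from where it was at the start of the episode above 0.03 m).
Of tram0, tram1, tram2, tram3 only 2 to 4 are there at a start; the rules pass over those that are not, and their reading is None.
At some moment in a run one of tram0, tram1, tram2, tram3 may be knocked a few centimetres aside while the robot is not near it.
It also fails if it takes over 210 s, if anything falls off the work surface, if the arm or the gripper's body presses on something with over 40 N, if the wrist force passes 120 N, or if a joint passes its speed limit or range.

ROBOT

A 7-joint arm with a two-finger parallel gripper is mounted at the origin on the work surface. World frame = base frame: x ahead of the robot, y to its left, z up, the work surface at z = 0. Lengths are in m, angles in rad, forces in N, time in s.
With the tool pointing down it reaches from about 0.425 to 0.95 m from the base axis. Payload 4.7 kg.
Tool frame: the origin (TCP) lies midway between the tips of the shut fingers; the grasp point (between the pads) lies 19 mm behind it; z points along the fingers, y is the line along which they close (so a half turn about z gives the same grasp; the last joint's range is limited). The gripper opens to 87 mm and grips with 3 to 60 N. Pads are 19 mm wide; open, the fingers measure 117 mm over their backs; the gripper's body (75 mm by 190 mm) begins 51 mm behind the grasp point.
Start: joints at [1.251, 0.469, -0.049, 1.532, 0.024, 1.141, -0.082], TCP at [0.194, -0.647, 0.223] pointing down, gripper open.
Joint ranges: [-2.59, 2.59], [-0.33, 1.99], [-1.39, 1.29], [0.1, 2.45], [-1.04, 4.18], [0.21, 1.99], [-2.66, 2.66]. Speed limits (rad/s): [2.57, 2.57, 3.14, 3.14, 3.14, 3.14, 3.14].

INTERFACE

Orientations are given as a unit quaternion [x, y, z, w].
In Python, from workcell import sensors, imaging, ticket, models gives the robot as it stands.
- The arm moves only by the shell command python3 -m handwheel 'ROWS' [OPENING] [FORCE]. ROWS is JSON, a list of rows, each a list of 2 entries, a list of its own where there are three numbers: the shift along the tool's x, y, z in cm, then the turn about the tool's z in degrees. A call has exactly 10 rows; each row is the pose to reach, as a shift and turn from the pose commanded when the call began, along the tool's axes at that moment; what a row does not reach only later rows make up. A row lasts 1/12 s, in which the tool goes at most 41.7 mm and 7.16 degrees, less where a joint would pass 70% of its speed; a pose out of reach is approached as far as the arm can. A call with a gripper value outside its range is refused whole. OPENING is the opening, from -1 (shut) to 1 (fully open), set as the call begins (- or left out, the last holds). The fingers move at their own pace and stop on an object; FORCE is the grip in N (left out, the last holds). Time passes only in rows, so rows that repeat a pose let the fingers close, or fill a call up. It gives the time, the measured TCP pose, the force, the opening and the grip force at its end, in the units of the state.
- sensors.get_state(): the state, without advancing time (a new reading comes with each control period).
- imaging.camera(name): name is "scene" or "top" or "wrist"; returns the picture (480x640x3 uint8, blue, green, red); there is no depth.
- imaging.camera_params(name): a dict with "camera_matrix" (3x3 intrinsics, pixels), "R" (3x3) and "t" (3): a world point X has camera coordinates R X + t. Camera axes: x right, y down, z forward; pixel columns grow to the right and rows downward; lengths in m; the calibration is good to about 2 mm. A picture is of the moment at which its call begins: read the wrist's pose just before it. camera_params takes no time and is no camera call; for the wrist camera it gives the pose at the moment of the call.
- ticket.finish_job(): hands the job in; it is judged then, once.
Trained networks look in the newest picture that a camera, given by its name, has taken for a name from the list of things; names that differ only in an ending like _2 or _b are one class to them, and where a whole thing is asked for, a point or a joint stands for the part that bears it (a point fixed in the world has none). Each returns a list of dicts, best first, with "conf" (0 to 1); they miss things now and then, are a little off and sometimes report something else, mostly with a low value. They report only what shows in the picture. A call takes as long as a camera call. They do not tell look-alikes from the thing itself.
- models.boxes_of(camera, name): "bbox" ([left, top, right, bottom] in pixels, round what is visible of it).
- models.silhouettes(camera, name): "mask" (480x640 bool, what is visible of it) and "bbox" ([left, top, right, bottom] in pixels, round what is visible of it).
The state is a dict: "clock": time; "q": joint angles; "joint_vel": joint speeds; "effort": joint torques, N m; "tcp_pos": TCP position; "ee_rot": TCP orientation; "contact_force": force on the tool from outside, world axes, zero at the start; "wrist_torque": the same for the moment, N m; "gripper_width": opening from 0.0 (shut) to 1.0 (fully open); "gripper_force": force on a finger pad.
Only numpy, scipy, OpenCV 4.12 (cv2) and the standard library are available. Lean on these libraries where they do the work, as an engineer would, in place of code of your own. Each camera call takes 0.05 s, during which the arm holds its last target. There are 200 camera calls.

## Working session

There is one attempt and no reset: what is moved stays moved. The work goes in short steps, Python scripts to look and compute and a shell command to move; the robot and the scene stay as the last step left them, time stands still between calls to the robot, and variables do not carry over. Pictures are saved under pics/ and viewed, at most 19 in all, crops included, and the job is handed in when it is done.

```bash
mkdir -p pics; ls; python3 - <<'E'
from workcell import sensors, imaging
import cv2
for c in ("scene","top"):
    cv2.imwrite(f"pics/{c}0.png", imaging.camera(c)); p=imaging.camera_params(c); print(c,p["camera_matrix"],p["R"],p["t"])
print(sensors.get_state())
E
```

```text
pics
scene [[476.81424489   0.         316.91910133]
 [  0.         476.81424489 252.36373634]
 [  0.           0.           1.        ]] [[-0.09222887  0.99557492 -0.01801169]
 [ 0.71713647  0.05386365 -0.69484818]
 [-0.69080324 -0.07700191 -0.71893087]] [ 0.02380364 -0.35414227  1.68429174]
top [[521.38983336   0.         325.10548225]
 [  0.         521.38983336 237.68586507]
 [  0.           0.           1.        ]] [[-0.1259162  -0.99203325 -0.00389254]
 [-0.97164071  0.12411756 -0.20126889]
 [ 0.20014857 -0.02156086 -0.97952829]] [0.09938203 0.57955333 1.14570685]
{'clock': 0.1, 'q': array([ 1.25110588,  0.46937636, -0.04861454,  1.533505  ,  0.02410103,
        1.14101658, -0.08229338]), 'joint_vel': array([ 0.00138473, -0.00110466, -0.00141051, -0.00245163,  0.00028349,
        0.00160652, -0.00073887]), 'effort': array([ 5.89636766e-04, -5.09169137e+01, -8.11598869e-02, -2.36831474e+01,
       -6.14832644e-02,  3.44179140e-02,  7.86937039e-05]), 'tcp_pos': array([ 0.19340768, -0.64616465,  0.22162335]), 'ee_rot': array([ 9.89444587e-01,  1.44909180e-01, -1.49336126e-04, -8.46792086e-04]), 'contact_force': array([-0.61189192,  0.56982114,  0.04851292]), 'wrist_torque': array([ 0.00615501, -0.01510318, -0.00935591]), 'gripper_force': 0.0, 'gripper_width': 0.9995336378049555}
```

View pics/scene0.png

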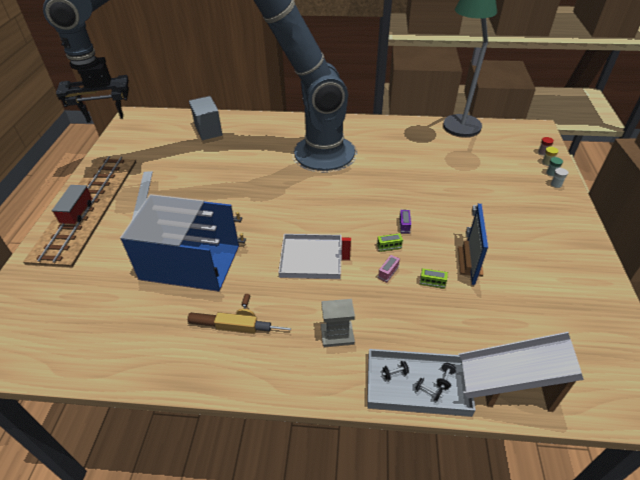

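View pics/top0.png

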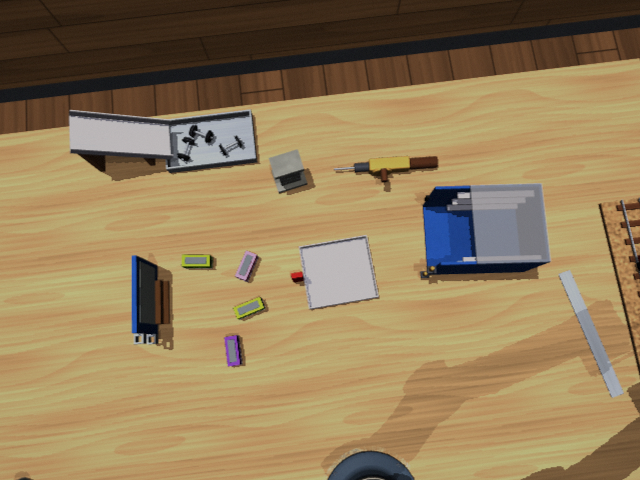

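Lime trams at top-view (196,261) and (249,308); look-alikes are pink (246,266) and purple (233,350). The cabinet is open to the left, sheet grip at (297,276), door in stand at (145,300) with its sockets towards the robot (145,338). Now I'll fit poses.

```bash
cat > h.py <<'E'
import numpy as np, cv2
from scipy.optimize import minimize
from workcell import sensors, imaging, models
def box(x0,x1,y0,y1,z0,z1): return np.array([[x,y,z] for x in(x0,x1) for y in(y0,y1) for z in(z0,z1)])/1000.
M={"tram":[box(-33,33,-14,14,0,36)],
 "sheet":[box(-82.5,82.5,-75,75,0,21),box(-108.5,-82.5,-6,6,0,78)],
 "cabinet":[box(-115,115,-86,-80,0,155),box(-115,115,80,86,0,155),box(-115,115,-86,86,0,6),box(-40,115,-86,86,0,159),box(-135,-115,-96,-80,19,25),box(-135,-115,-96,-80,99,105),box(-131.5,-122.5,-92.5,-83.5,25,49),box(-131.5,-122.5,-92.5,-83.5,105,129),box(-122,-115,80,86,5,15)],
 "leaf":[box(12,175,-5,5,0,140),box(-10,10,-10,10,15,35),box(-10,10,-10,10,95,115),box(0,14,-5,5,15,35),box(0,14,-5,5,95,115)],
 "pier":[box(-30,30,-37.5,37.5,0,106)]}
def R(a): c,s=np.cos(a),np.sin(a); return np.array([[c,-s,0],[s,c,0],[0,0,1]])
def proj(P,p):
    c=np.atleast_2d(P)@p["R"].T+p["t"]; u=c@p["camera_matrix"].T; return u[:,:2]/u[:,2:]
def ray(uv,z,p):
    d=p["R"].T@np.linalg.solve(p["camera_matrix"],[uv[0],uv[1],1]); o=-p["R"].T@p["t"]; return o+d*(z-o[2])/d[2]
S=4
def render(parts,pose,p,z=0):
    m=np.zeros((480*S//2,640*S//2),np.uint8)
    for b in parts:
        q=proj(b@R(pose[2]).T+[pose[0],pose[1],z],p)*(S//2)+(S//2-1)/2
        cv2.fillConvexPoly(m,np.round(cv2.convexHull(q.astype(np.float32))*16).astype(np.int32),1,shift=4)
    return m
def fit(parts,p0,obs,z=0):
    obs=[(cv2.resize(m.astype(np.uint8),None,fx=S//2,fy=S//2,interpolation=cv2.INTER_NEAREST),p) for m,p in obs]
    def f(v):
        L=0
        for m,p in obs:
            r=render(parts,v,p,z); L+=1-(r&m).sum()/max(1,(r|m).sum())
        return L
    best=None
    for da in(0,.1,-.1):
        s=np.array(p0,float)+[0,0,da]
        for k in (1,.2):
            o=minimize(f,s,method="Nelder-Mead",options=dict(initial_simplex=s+k*np.array([[0,0,0],[.02,0,0],[0,.02,0],[0,0,.15]]),maxiter=150,xatol=1e-4,fatol=1e-5)); s=o.x
        if best is None or o.fun<best.fun: best=o
    return best.x,best.fun
def yaw():
    q=sensors.get_state()["ee_rot"]; return 2*np.arctan2(q[1],q[0])   # heading of tool x
def go(x,y,z,h=None):
    "shift (cm, tool axes) and turn (deg) from here to a TCP target; h = heading of tool x"
    s=sensors.get_state(); a=yaw(); d=np.array([x,y,z])-s["tcp_pos"]
    c=np.array([np.cos(a)*d[0]+np.sin(a)*d[1],np.sin(a)*d[0]-np.cos(a)*d[1],-d[2]])*100
    t=0 if h is None else -np.degrees((h-a+np.pi)%(2*np.pi)-np.pi)
    print("shift",c.round(2),"turn",round(t,1),"(or",round(t-180*np.sign(t),1),") q7",s["q"][6].round(2))
E
cat > a.py <<'E'
from h import *
obs={}
P={c:imaging.camera_params(c) for c in("top","scene")}
for c in P:
    im=imaging.camera(c)
    for n in("tram0","sheet","cabinet","leaf","stand","pier"):
        r=models.silhouettes(c,n); obs[c,n]=r
        for d in r: print(c,n,round(d["conf"],2),np.round(d["bbox"]),np.round(cv2.mean(im,d["mask"].astype(np.uint8))[:3]),d["mask"].sum())
import pickle; pickle.dump((obs,P),open("obs.pkl","wb"))
E
python3 a.py; python3 - <<'E'
import cv2
im=cv2.imread("pics/top0.png")[220:385,120:320]
cv2.imwrite("pics/crop1.png",cv2.resize(im,None,fx=3,fy=3,interpolation=cv2.INTER_CUBIC))
E
```

```text
top tram0 0.89 [182. 256. 215. 274.] [ 70. 128. 118.] 436
top tram0 0.88 [225. 336. 243. 366.] [133.  83. 111.] 435
top tram0 0.64 [235. 298. 269. 322.] [ 80. 138. 133.] 438
top tram0 0.6 [235. 250. 261. 281.] [131. 117. 137.] 435
top sheet 0.92 [291. 234. 380. 308.] [175. 174. 180.] 4522
top sheet 0.45 [129. 257. 160. 344.] [62. 46. 38.] 2008
top cabinet 0.66 [420. 182. 554. 276.] [124.  98.  88.] 10746
top leaf 0.93 [132. 257. 162. 346.] [64. 49. 41.] 2098
top stand 0.96 [156. 279. 172. 324.] [26. 45. 71.] 657
top pier 0.83 [268. 147. 310. 194.] [100. 108. 111.] 1183
scene tram0 0.77 [422. 269. 449. 287.] [ 62. 111.  93.] 451
scene tram0 0.71 [378. 237. 402. 250.] [ 61. 111.  93.] 387
scene tram0 0.63 [398. 212. 412. 233.] [107.  71.  91.] 258
scene tram0 0.54 [380. 256. 400. 280.] [112.  98. 124.] 350
scene sheet 0.97 [280. 232. 352. 280.] [156. 155. 159.] 2879
scene sheet 0.24 [117. 197. 244. 288.] [99. 79. 68.] 8907
scene cabinet 0.73 [120. 194. 247. 293.] [99. 79. 67.] 8863
scene leaf 0.68 [467. 204. 490. 284.] [74. 59. 51.] 1070
scene stand 0.76 [457. 240. 479. 276.] [42. 61. 82.] 410
```

View pics/crop1.png

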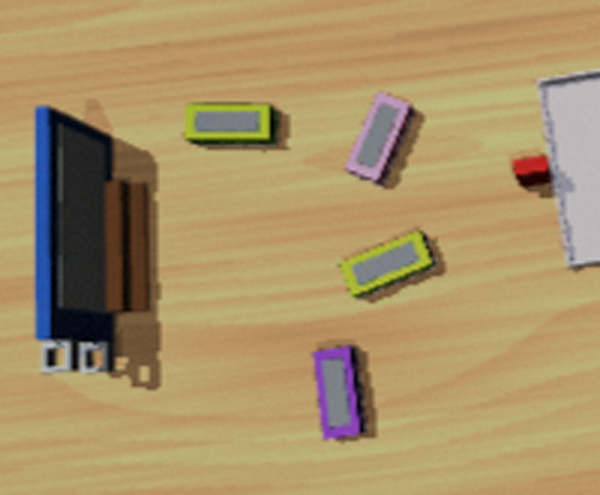

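Crop confirms: the lime ones are those at top-view (196,261) and (249,308); pink and purple are left alone. Now I'll fit.

```bash
cat > b.py <<'E'
from h import *; import pickle
obs,P=pickle.load(open("obs.pkl","rb"))
def run(name,part,picks,z=0,a0=0):
    o=[(obs[k][i]["mask"],P[k[0]]) for k,i in picks]
    b=[obs[k][i]["bbox"] for k,i in picks][0]; c=ray([(b[0]+b[2])/2,(b[1]+b[3])/2],.03,P[picks[0][0][0]])
    v,e=fit(M[part],[c[0],c[1],a0],o,z); print(name,v.round(4),"deg",np.degrees(v[2]).round(1),"loss",round(e,3),[fit(M[part],v,[q],z)[0].round(4) for q in o])
    return v
T,Sc="top","scene"
run("tramA","tram",[((T,"tram0"),0),((Sc,"tram0"),0)],0,1.57)
run("tramB","tram",[((T,"tram0"),2),((Sc,"tram0"),1)],0,1.2)
run("sheet","sheet",[((T,"sheet"),0),((Sc,"sheet"),0)],0,-1.5)
run("cab","cabinet",[((T,"cabinet"),0),((Sc,"cabinet"),0)],0,-1.5)
run("leaf","leaf",[((T,"leaf"),0),((Sc,"leaf"),0)],.008,0)
run("pier","pier",[((T,"pier"),0)],0,.2)
E
python3 b.py
```

```text
tramA [0.5783 0.3335 1.4189] deg 81.3 loss 0.189 [array([0.5769, 0.3321, 1.419 ]), array([0.5803, 0.3338, 1.433 ])]
tramB [0.4536 0.22   1.8447] deg 105.7 loss 0.178 [array([0.453 , 0.2195, 1.8555]), array([0.4548, 0.2218, 1.8513])]
sheet [ 0.5135  0.0054 -1.5203] deg -87.1 loss 0.074 [array([ 0.5123,  0.0047, -1.5176]), array([ 0.5145,  0.0059, -1.5311])]
cab [ 0.5545 -0.3287 -1.6707] deg -95.7 loss 0.051 [array([ 0.5542, -0.3289, -1.6658]), array([ 0.556 , -0.3276, -1.6698])]
leaf [ 0.4097  0.4462 -0.0508] deg -2.9 loss 0.201 [array([ 0.4089,  0.4439, -0.0492]), array([ 0.4117,  0.4458, -0.049 ])]
pier [0.758  0.0941 0.1971] deg 11.3 loss 0.09 [array([0.758 , 0.0941, 0.1971])]
```

```bash
python3 -m handwheel '[[[4,-2,-1],-5],[[8,-4,-2],-10],[[12,-6,-3],-15],[[16,-8,-4],-20],[[20,-10,-4],-25],[[24,-12,-4],-30],[[28,-14,-4],-35],[[32,-16,-4],-40],[[35,-18,-4],-45],[[35,-18,-4],-45]]' 1 20; python3 -c "
from h import *
go(.52,0,.24,np.radians(100)); go(.4536,.22,.15,np.radians(105.7))"
```

```text
clock: 1.63
tcp_pos: [0.4813, -0.3685, 0.263]
ee_rot: [0.856, 0.517, 0.002, -0.0]
contact_force: [0.4, 0.5, 0.1]
gripper_width: 0.997
gripper_force: 0.0
shift [ 34.41 -13.76   2.3 ] turn -37.8 (or 142.2 ) q7 -0.01
shift [ 50.77 -29.89  11.3 ] turn -43.5 (or 136.5 ) q7 -0.01
```

```bash
python3 -m handwheel '[[[3.5,-1.4,0],-5],[[7,-2.8,0],-10],[[10.5,-4.2,0],-15],[[14,-5.6,1],-20],[[17.5,-7,1],-25],[[21,-8.4,2],-30],[[24.5,-9.8,2],-35],[[28,-11.2,2],-40],[[31.5,-12.6,2],-43.5],[[34.4,-13.8,2.3],-43.5]]' 1 20; python3 -c "
from h import *
go(.4536,.22,.15,np.radians(105.7))"
```

```text
clock: 2.47
tcp_pos: [0.5194, -0.0026, 0.2404]
ee_rot: [0.606, 0.795, 0.001, 0.001]
contact_force: [0.7, 0.4, 0.4]
gripper_width: 0.998
gripper_force: 0.0
shift [23.21 -0.44  9.04] turn -0.3 (or 179.7 ) q7 0.02
```

```bash
python3 -m handwheel '[[[3.5,0,0],0],[[7,0,1],0],[[10.5,0,2],0],[[14,-0.2,3],0],[[17.5,-0.3,4],0],[[21,-0.4,6],-0.3],[[23.2,-0.4,8],-0.3],[[23.2,-0.4,9],-0.3],[[23.2,-0.4,9],-0.3],[[23.2,-0.4,9],-0.3]]' 0.05 20; python3 -c "
from h import *
p=imaging.camera_params('wrist');im=imaging.camera('wrist');cv2.imwrite('pics/w1.png',im)
for d in models.silhouettes('wrist','tram0'):
    v,e=fit(M['tram'],[.4536,.22,1.845],[(d['mask'],p)]);print(d['conf'],d['bbox'],v,e,np.round(cv2.mean(im,d['mask'].astype(np.uint8))[:3]))
    go(v[0],v[1],.012,v[2])
"
```

```text
clock: 3.3
tcp_pos: [0.4549, 0.2163, 0.1493]
ee_rot: [0.606, 0.796, -0.001, 0.0]
contact_force: [0.5, -0.4, -0.1]
gripper_width: 0.533
gripper_force: 0.0
0.85 [301.1, 182.2, 338.6, 266.2] [0.45437378 0.22184742 1.83518605] 0.03439688715953304 [ 66. 146. 118.]
shift [5.900e-01 1.000e-02 1.383e+01] turn 0.2 (or -179.8 ) q7 -0.55
0.81 [470.2, 77.7, 565.9, 174.6] [0.4536 0.22   1.845 ] 1.0 [ 68. 143. 123.]
shift [ 0.43 -0.12 13.83] turn -0.4 (or 179.6 ) q7 -0.55
0.7 [172.7, 106.3, 272.7, 166.3] [0.4536 0.22   1.845 ] 1.0 [188. 115. 156.]
shift [ 0.43 -0.12 13.83] turn -0.4 (or 179.6 ) q7 -0.55
0.62 [387.5, 217.3, 470.0, 273.9] [0.4536 0.22   1.845 ] 1.0 [140. 121. 159.]
shift [ 0.43 -0.12 13.83] turn -0.4 (or 179.6 ) q7 -0.55
```

View pics/w1.png

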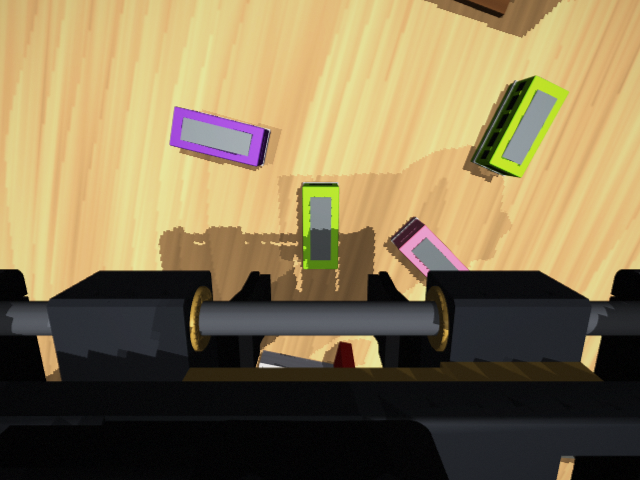

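The lime tram is at (320,227), centred between the fingers. Pink corner (390,235) clears the finger by about 15 mm.

```bash
python3 -m handwheel '[[[0.3,0,3],0],[[0.6,0,6],0.2],[[0.6,0,9],0.2],[[0.6,0,11],0.2],[[0.6,0,12.5],0.2],[[0.6,0,13.4],0.2],[[0.6,0,13.8],0.2],[[0.6,0,13.8],0.2],[[0.6,0,13.8],0.2],[[0.6,0,13.8],0.2]]' 0.05 20 && python3 -m handwheel '[[[0,0,0],0],[[0,0,0],0],[[0,0,0],0],[[0,0,0],0],[[0,0,0],0],[[0,0,-1],0],[[0,0,-3],0],[[0,0,-6],0],[[0,0,-9],0],[[0,0,-9],0]]' -1 15; python3 -c "
from h import *
t=np.array([.5135,.0054])+R(-1.5203)[:2,:2]@[-.036,-.036]
go(t[0],t[1],.10,-1.5203+np.pi)
go(t[0],t[1],.016,-1.5203+np.pi)
print(t)"
```

```text
clock: 4.23
tcp_pos: [0.454, 0.2234, 0.0127]
ee_rot: [0.607, 0.795, 0.001, 0.001]
contact_force: [0.1, 0.4, -0.4]
gripper_width: 0.523
gripper_force: 0.0
clock: 5.07
tcp_pos: [0.4558, 0.2256, 0.107]
ee_rot: [0.607, 0.795, 0.004, 0.002]
contact_force: [0.1, 0.5, -0.5]
gripper_width: 0.324
gripper_force: 15.0
shift [-18.47  -2.98   0.7 ] turn 12.4 (or -167.6 ) q7 -0.63
shift [-18.47  -2.98   9.1 ] turn 12.4 (or -167.6 ) q7 -0.63
[0.47572879 0.03953702]
```

```bash
python3 -m handwheel '[[[-2,-0.3,-0.5],3],[[-4,-0.5,-0.5],6],[[-7,-0.9,-0.5],9],[[-10,-1.3,-0.5],12.4],[[-13,-1.7,-0.5],12.4],[[-15,-2,0],12.4],[[-17,-2.2,0.5],12.4],[[-18.2,-2.4,0.7],12.4],[[-18.6,-2.4,0.7],12.4],[[-18.6,-2.4,0.7],12.4]]' -1 15; python3 -c "
from h import *
im=imaging.camera('wrist');p=imaging.camera_params('wrist')
for d in models.silhouettes('wrist','sheet'):
    print(d['conf'],d['bbox'])
go(.4817,.0398,.016,-1.5203+np.pi)
im=imaging.camera('top');p=imaging.camera_params('top')
print([(d['conf'],d['bbox']) for d in models.silhouettes('top','sheet')])
"
```

```text
clock: 5.9
tcp_pos: [0.4788, 0.0368, 0.0945]
ee_rot: [0.69, 0.724, -0.0, -0.0]
contact_force: [-0.7, 0.3, -0.5]
gripper_width: 0.32
gripper_force: 15.0
0.71 [255.7, 129.8, 489.6, 364.9]
shift [0.09 0.29 7.89] turn 0.1 (or -179.9 ) q7 -0.42
[(0.87, [291.6, 232.1, 373.4, 308.7]), (0.49, [155.6, 279.8, 172.4, 323.2])]
```

```bash
python3 -m handwheel '[[[0,0.2,2.5],0],[[0,0.2,4.5],0],[[0,0.2,6],0],[[0,0.2,7],0],[[0,0.2,7.5],0],[[0,0.2,7.7],0],[[0,0.2,7.8],0],[[0,0.2,7.8],0],[[0,0.2,7.8],0],[[0,0.2,7.8],0]]' - 15 && python3 -m handwheel '[[[0,0,0],0],[[0,0,0],0],[[0,0,0],0],[[0,0,0],0],[[0,0,-2],0],[[0,0,-5],0],[[0,0,-8],0],[[0,0,-11],0],[[0,0,-13],0],[[0,0,-13],0]]' -0.1 15; python3 -c "
from h import *
im=imaging.camera('wrist');p=imaging.camera_params('wrist');cv2.imwrite('pics/w2.png',im)
for d in models.silhouettes('wrist','tram0'):
    v,e=fit(M['tram'],[.4817,.0398,1.62],[(d['mask'],p)],.003);print(d['conf'],d['bbox'],v,e,np.round(cv2.mean(im,d['mask'].astype(np.uint8))[:3]))
go(.5784,.3335,.15,1.419)
go(.5784,.3335,.012,1.419)
"
```

```text
clock: 6.93
tcp_pos: [0.4813, 0.0374, 0.0172]
ee_rot: [0.689, 0.724, 0.0, 0.001]
contact_force: [0.2, -0.4, -0.3]
gripper_width: 0.319
gripper_force: 15.0
clock: 7.77
tcp_pos: [0.4836, 0.0381, 0.1507]
ee_rot: [0.689, 0.724, 0.003, 0.003]
contact_force: [0.1, 0.0, -0.0]
gripper_width: 0.451
gripper_force: 0.0
0.58 [294.4, 188.7, 334.2, 276.1] [0.47997144 0.03594925 1.62308819] 0.03851716525843041 [ 64. 140. 110.]
shift [29.11 11.2  -0.3 ] turn 11.5 (or -168.5 ) q7 -0.36
shift [29.11 11.2  13.5 ] turn 11.5 (or -168.5 ) q7 -0.36
```

View pics/w2.png

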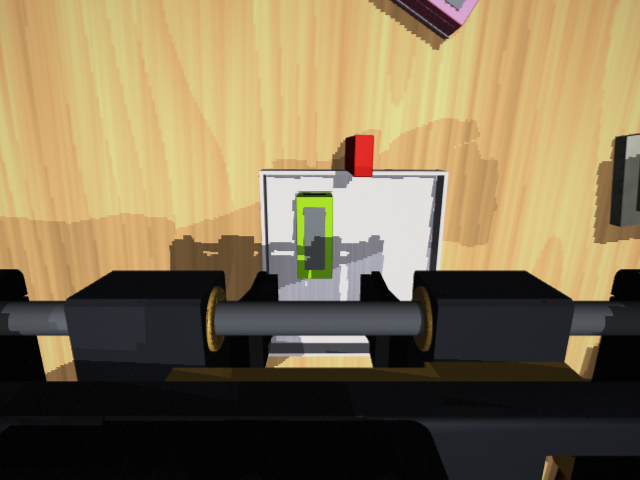

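Tram B stands in the sheet at (315,235), left of the red grip (363,155). Next I'll go for tram A.

```bash
python3 -m handwheel '[[[3.5,1.3,0],3],[[7,2.6,0],6],[[10.5,4,0],9],[[14,5.3,0],11.5],[[17.5,6.6,0],11.5],[[21,8,0],11.5],[[24.5,9.3,0],11.5],[[27,10.4,0],11.5],[[29.1,11.2,0],11.5],[[29.1,11.2,0],11.5]]' 0.05 15; python3 -c "
from h import *
im=imaging.camera('wrist');p=imaging.camera_params('wrist')
for d in models.silhouettes('wrist','tram0'):
    v,e=fit(M['tram'],[.5783,.3335,1.419],[(d['mask'],p)]);c=cv2.mean(im,d['mask'].astype(np.uint8))
    if e<.5: print(d['conf'],d['bbox'],v,e,np.round(c[:3]));go(v[0],v[1],.012,v[2])
"
```

```text
clock: 8.7
tcp_pos: [0.5766, 0.3393, 0.144]
ee_rot: [0.756, 0.654, -0.0, -0.002]
contact_force: [-0.2, 0.6, 0.7]
gripper_width: 0.525
gripper_force: 0.0
0.7 [304.0, 195.6, 339.9, 284.0] [0.57895794 0.33030961 1.43407759] 0.02653863601996065 [ 78. 166. 136.]
shift [-0.32  0.27 13.2 ] turn -0.7 (or 179.3 ) q7 -1.03
```

```bash
python3 -m handwheel '[[[-0.2,0.1,3],0],[[-0.3,0.2,6],-0.5],[[-0.3,0.2,9],-0.5],[[-0.3,0.2,11],-0.5],[[-0.3,0.2,12.2],-0.5],[[-0.3,0.2,12.9],-0.5],[[-0.3,0.2,13.2],-0.5],[[-0.3,0.2,13.2],-0.5],[[-0.3,0.2,13.2],-0.5],[[-0.3,0.2,13.2],-0.5]]' 0.05 15 && python3 -m handwheel '[[[0,0,0],0],[[0,0,0],0],[[0,0,0],0],[[0,0,0],0],[[0,0,0],0],[[0,0,-1],0],[[0,0,-3],0],[[0,0,-6],0],[[0,0,-9],0],[[0,0,-10.5],0]]' -1 15; python3 -c "
from h import *
t=np.array([.5135,.0054])+R(-1.5203)[:2,:2]@[-.036,.030]
print(t)
go(t[0],t[1],.11,-1.5203+np.pi)
"
```

```text
clock: 9.63
tcp_pos: [0.5805, 0.331, 0.016]
ee_rot: [0.756, 0.655, 0.001, 0.0]
contact_force: [0.1, 0.1, -0.2]
gripper_width: 0.526
gripper_force: 0.0
clock: 10.47
tcp_pos: [0.5809, 0.3318, 0.124]
ee_rot: [0.755, 0.655, 0.003, 0.0]
contact_force: [-0.1, 1.6, 0.9]
gripper_width: 0.316
gripper_force: 15.0
[0.54164466 0.04286836]
shift [-29.16   0.2    1.4 ] turn -11.0 (or 169.0 ) q7 -1.03
```

```bash
python3 -m handwheel '[[[-2.5,0,0],-3],[[-6,0,0],-6],[[-9.5,0,0],-9],[[-13,0,0],-11],[[-16.5,0.1,0],-11],[[-20,0.1,0],-11],[[-23.5,0.2,0],-11],[[-26.5,0.2,0],-11],[[-28.5,0.2,0.7],-11],[[-29.2,0.2,1.4],-11]]' -1 15 && python3 -m handwheel '[[[0,0,0],0],[[0,0,0],0],[[0,0,0],0],[[0,0,0],0],[[0,0,0],0],[[0,0,0],0],[[0,0,0],0],[[0,0,0],0],[[0,0,0],0],[[0,0,0],0]]' ; python3 -c "
from h import *
go(.5416,.0429,.019,-1.5203+np.pi)
"
```

```text
clock: 11.3
tcp_pos: [0.5402, 0.0365, 0.1058]
ee_rot: [0.691, 0.723, -0.001, 0.001]
contact_force: [-0.7, -0.3, -1.4]
gripper_width: 0.321
gripper_force: 15.0
clock: 12.13
tcp_pos: [0.5403, 0.041, 0.1056]
ee_rot: [0.689, 0.725, -0.0, 0.0]
contact_force: [0.3, -0.3, -0.4]
gripper_width: 0.322
gripper_force: 15.0
shift [0.18 0.14 8.66] turn -0.0 (or 180.0 ) q7 -0.44
```

```bash
python3 -m handwheel '[[[0,0.1,2.5],0],[[0,0.1,4.5],0],[[0,0.1,6.5],0],[[0,0.1,7.5],0],[[0,0.1,8.1],0],[[0,0.1,8.4],0],[[0,0.1,8.5],0],[[0,0.1,8.6],0],[[0,0.1,8.6],0],[[0,0.1,8.6],0]]' - 15 && python3 -m handwheel '[[[0,0,0],0],[[0,0,0],0],[[0,0,0],0],[[0,0,0],0],[[0,0,-2],0],[[0,0,-5],0],[[0,0,-8],0],[[0,0,-11],0],[[0,0,-13],0],[[0,0,-13],0]]' -0.1 15; python3 -c "
from h import *
im=imaging.camera('wrist');p=imaging.camera_params('wrist');cv2.imwrite('pics/w3.png',im)
r=[d['mask'] for d in models.silhouettes('wrist','tram0')]
for m in r:
    v,e=fit(M['tram'],[.51,.0398,1.62],[(m,p)],.003);print(v,e)
go(.5087,.1008,.15)
"
```

```text
clock: 12.97
tcp_pos: [0.5418, 0.0411, 0.0203]
ee_rot: [0.689, 0.725, 0.0, 0.001]
contact_force: [0.7, 0.7, -0.0]
gripper_width: 0.318
gripper_force: 15.0
clock: 13.8
tcp_pos: [0.5442, 0.042, 0.1541]
ee_rot: [0.689, 0.725, 0.003, 0.003]
contact_force: [-0.6, 0.8, -0.4]
gripper_width: 0.452
gripper_force: 0.0
[0.48031652 0.03519177 1.61708819] 0.062130374111236675
[0.53996905 0.04397271 1.62228809] 0.03663542715513901
[0.51   0.0398 1.62  ] 1.0
shift [ 6.14 -2.98  0.01] turn 0 (or 0 ) q7 -0.4
```

View pics/w3.png

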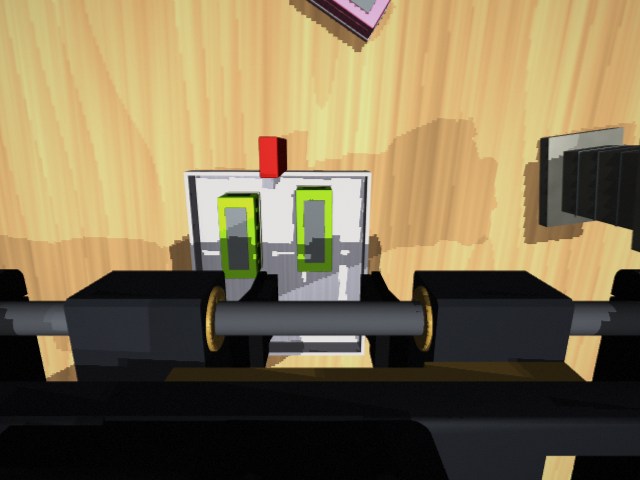

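Both lime trams stand in the sheet at (238,235) and (314,228). I'll move over the red grip (270,157).

```bash
python3 -m handwheel '[[[2,-1,0],0],[[4,-2,0],0],[[6.1,-3,0],0],[[6.1,-3,0.5],0],[[6.1,-3,1],0],[[6.1,-3,1.5],0],[[6.1,-3,2],0],[[6.1,-3,2],0],[[6.1,-3,2],0],[[6.1,-3,2],0]]' 0.05 40; python3 -c "
from h import *
im=imaging.camera('wrist');p=imaging.camera_params('wrist').copy()
h=im.astype(int);m=((h[...,2]>90)&(h[...,1]<60)&(h[...,0]<60)).astype(np.uint8)
n,l,s,c=cv2.connectedComponentsWithStats(m);i=1+s[1:,4].argmax();print(s[i],c[i])
v,e=fit([M['sheet'][1]],[.5135,.0054,-1.5203],[(l==i,p)]);print(v,e)
g=v[:2]+R(v[2])[:2,:2]@[-.0955,0];print(g);go(g[0],g[1],.05,-1.5203+np.pi)
S=models.silhouettes('wrist','sheet')
for d in S[:1]: v,e=fit(M['sheet'],[.5135,.0054,-1.5203],[(d['mask'],p)]);print(v,e,d['bbox'])
"
```

```text
clock: 14.73
tcp_pos: [0.5085, 0.1, 0.1294]
ee_rot: [0.69, 0.724, -0.0, -0.0]
contact_force: [-0.3, 0.1, 0.2]
gripper_width: 0.524
gripper_force: 0.0
[311 238  20  40 719] [320.22114047 256.45340751]
[ 0.51439371  0.00490468 -1.52383994] 0.41437589085725923
[0.50991102 0.10029942]
shift [0.   0.13 7.96] turn -0.1 (or 179.9 ) q7 -0.54
[ 0.51467934  0.00661838 -1.52092859] 0.7207213105214152 [224.0, 214.8, 415.8, 364.3]
```

```bash
python3 -m handwheel '[[[0,0.1,2.5],0],[[0,0.1,5],0],[[0,0.1,7],0],[[0,0.1,8],0],[[0,0.1,8.5],0],[[0,0.1,8.8],0],[[0,0.1,9],0],[[0,0.1,9],0],[[0,0.1,9],0],[[0,0.1,9],0]]' - 50 && python3 -m handwheel '[[[0,0,0],0],[[0,0,0],0],[[0,0,0],0],[[0,0,0],0],[[0,0,0],0],[[0,0,0],0],[[0,0,-0.1],0],[[0,0,-0.3],0],[[0,0,-0.6],0],[[0,0,-1],0]]' -1 55; python3 -m handwheel '[[[0,0,-0.5],0],[[0,0,-1],0],[[0,0,-1.5],0],[[0,0,-2],0],[[0,0,-2.5],0],[[0,0,-3],0],[[0,0,-3.4],0],[[0,0,-3.8],0],[[0,0,-4],0],[[0,0,-4],0]]'; python3 -c "
from h import *
cv2.imwrite('pics/s4.png',cv2.resize(imaging.camera('scene')[180:330,230:430],None,fx=3,fy=3))
print(sensors.get_state()['wrist_torque'])
"
```

```text
clock: 15.67
tcp_pos: [0.5099, 0.1007, 0.0403]
ee_rot: [0.689, 0.725, 0.001, 0.001]
contact_force: [-0.0, 0.9, -0.6]
gripper_width: 0.527
gripper_force: 0.0
clock: 16.5
tcp_pos: [0.5089, 0.1005, 0.0495]
ee_rot: [0.689, 0.725, -0.0, -0.0]
contact_force: [-0.4, 0.2, -2.5]
gripper_width: 0.138
gripper_force: 55.0
clock: 17.33
tcp_pos: [0.5096, 0.1006, 0.0901]
ee_rot: [0.689, 0.725, 0.0, 0.0]
contact_force: [-0.2, -0.4, -1.7]
gripper_width: 0.128
gripper_force: 55.0
[ 0.11779226 -0.11652985 -0.01780124]
```

View pics/s4.png

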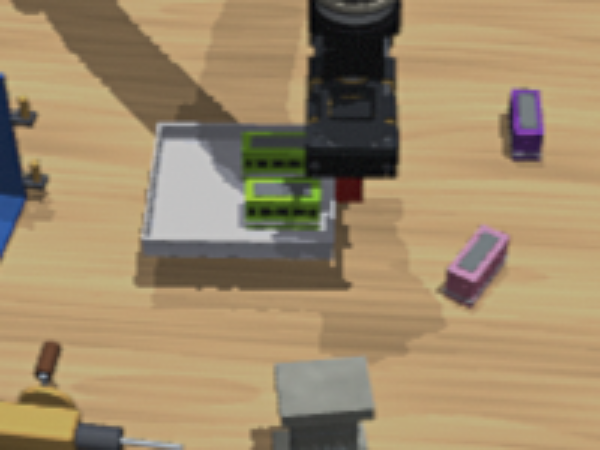

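Sheet hangs level with both trams on it. I'll raise it, turn it, and bring it in front of the cabinet.

```bash
cat >> h.py <<'E'
CAB=np.array([.5545,-.3287,-1.6707])
def cabp(x,y): return CAB[:2]+R(CAB[2])[:2,:2]@[x,y]
E
python3 -m handwheel '[[[0,0,-0.5],1],[[0,0,-1],2],[[0,0,-1.5],3],[[0,0,-2],4],[[0,0,-2.5],5],[[0,0,-3],6],[[0,0,-3.3],7],[[0,0,-3.5],8],[[0,0,-3.5],8.6],[[0,0,-3.5],8.6]]' - 55; python3 -c "
from h import *
t=cabp(-.3355,0);print(t);go(t[0],t[1],.124,CAB[2]+np.pi)"
```

```text
clock: 18.22
tcp_pos: [0.5092, 0.1005, 0.1246]
ee_rot: [0.742, 0.671, -0.0, 0.0]
contact_force: [-0.5, -0.0, -2.4]
gripper_width: 0.133
gripper_force: 55.0
[0.58796195 0.00512712]
shift [-8.69  8.79  0.06] turn -0.1 (or 179.9 ) q7 -0.68
```

```bash
python3 -m handwheel '[[[-0.6,0.6,0],0],[[-1.6,1.6,0],0],[[-2.7,2.7,0],0],[[-3.8,3.8,0],0],[[-4.9,4.9,0],0],[[-6,6,0],0],[[-7,7,0],0],[[-8,8,0],0],[[-8.5,8.6,0],0],[[-8.7,8.8,0],0]]' - 55; python3 -c "
from h import *
r={}
for c in('top','scene'):
    p=imaging.camera_params(c);im=imaging.camera(c)
    cv2.imwrite(f'pics/{c}5.png',im)
    r[c]=(p,models.silhouettes(c,'cabinet'),models.silhouettes(c,'sheet'))
    print([(d['conf'],d['bbox']) for d in r[c][2]])
import pickle;pickle.dump(r,open('o5.pkl','wb'))
t=cabp(-.3355,0)
from itertools import product
for z in (.07,.078,.086):
    o=[(r[c][2][0]['mask'],r[c][0]) for c in('top',)]
    print(z,fit(M['sheet'],[.575,-.09,-1.67],o,z))
go(t[0],t[1],.124,CAB[2]+np.pi)
a=cv2.imread('pics/top5.png')[150:310,260:560];b=cv2.imread('pics/scene5.png')[170:300,100:360]
cv2.imwrite('pics/c5.png',np.vstack([cv2.resize(a,(600,320)),cv2.resize(b,(560,280))[:, :560].copy() if 0 else cv2.resize(b,(600,280))]))
"
```

```text
clock: 19.05
tcp_pos: [0.5893, 0.0035, 0.1243]
ee_rot: [0.742, 0.67, 0.0, 0.0]
contact_force: [-0.2, 1.1, -2.6]
gripper_width: 0.133
gripper_force: 55.0
[(0.77, [355.1, 196.9, 414.9, 267.1]), (0.16, [421.6, 183.9, 551.4, 272.2])]
[(0.83, [228.7, 222.2, 316.2, 278.7])]
0.07 (array([ 0.5942569 , -0.10884845, -1.42939338]), np.float64(0.8800809996542698))
0.078 (array([ 0.5887882 , -0.10790822, -1.47424329]), np.float64(0.8819123583483294))
0.086 (array([ 0.59224139, -0.10913663, -1.43989171]), np.float64(0.883401393226039))
shift [-0.11  0.05  0.06] turn 0.1 (or -179.9 ) q7 -0.49
```

View pics/c5.png

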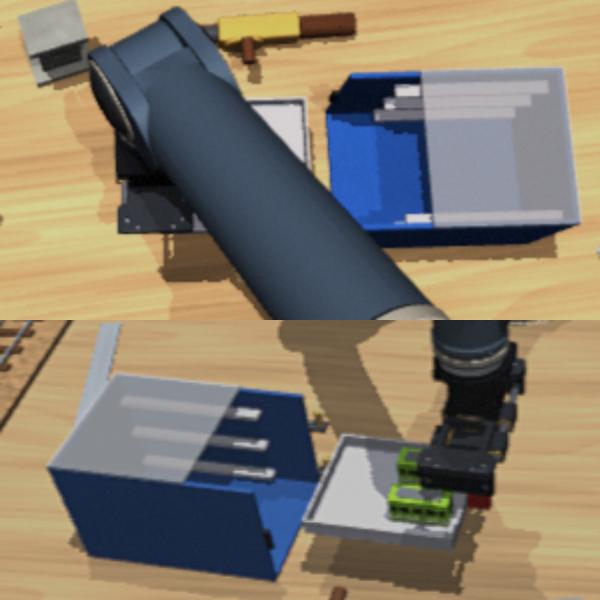

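```bash
python3 -c "
from h import *; import pickle
r=pickle.load(open('o5.pkl','rb'))
p,_,S=r['scene'];m=S[0]['mask']
o=cabp(-.24,0)
def f(v):
    th,a=v[3],v[2]
    Rt=R(a)@cv2.Rodrigues(np.array([0,th,0.]))[0]
    im=np.zeros((960,1280),np.uint8)
    g=np.array([-.0955,0,.059]) # pivot
    b=(M['sheet'][0]-g)@Rt.T+[v[0],v[1],.143]
    q=proj(b,p)*2+.5
    cv2.fillConvexPoly(im,np.round(cv2.convexHull(q.astype(np.float32))*16).astype(np.int32),1,shift=4)
    mm=cv2.resize(m.astype(np.uint8),None,fx=2,fy=2,interpolation=0)
    # ignore region of gripper occlusion: right of col 285 upper
    ig=np.ones_like(mm);ig[:,2*275:]=0
    return 1-((im&mm&ig).sum()/((im|mm)&ig).sum())
s=np.array([.589,.004,-1.6707,0])
for fix in (0,1):
    sp=s+np.array([[0]*4,[.005,0,0,0],[0,.005,0,0],[0,0,.05,0],[0,0,0,.05]])
    k=minimize(f,s,method='Nelder-Mead',options=dict(initial_simplex=sp,maxiter=400));print(k.x,k.fun,f(s));s=k.x
"
```

```text
[ 0.58696872  0.00425184 -1.67715186  0.01295301] 0.09884275017018385 0.11148286937901497
[ 0.58696872  0.00425184 -1.67715186  0.01295301] 0.09884275017018385 0.09884275017018385
```

```bash
python3 -m handwheel '[[[-0.8,0,0],0],[[-2,0,0],0],[[-3.5,0,0],0],[[-5,0,0],0],[[-6.5,0,0],0],[[-8,0,0],0],[[-9.5,0,0],0],[[-10.5,0,0],0],[[-11,0,0],0],[[-11,0,0],0]]' - 55; python3 -c "
from h import *
t=cabp(-.07,0);print(t);go(t[0],t[1],.122,CAB[2]+np.pi)"
```

```text
clock: 20.18
tcp_pos: [0.5767, -0.1064, 0.1244]
ee_rot: [0.743, 0.67, -0.0, 0.0]
contact_force: [0.4, 0.4, -2.8]
gripper_width: 0.136
gripper_force: 55.0
[ 0.56148163 -0.25904904]
shift [-15.34   0.06   0.24] turn -0.2 (or 179.8 ) q7 -0.29
```

```bash
python3 -m handwheel '[[[-0.8,0,0],0],[[-2,0,0],0],[[-3.5,0,0],0],[[-5,0,0],0],[[-6.5,0,0],0],[[-8,0,0],0],[[-9.5,0,0],0],[[-10.7,0,0],0],[[-11.5,0,0],0],[[-12,0,0],0]]' - 55 && python3 -m handwheel '[[[-0.5,0,0],0],[[-1,0,0],0],[[-1.5,0,0],0],[[-2,0,0],0],[[-2.4,0,0],0],[[-2.8,0,0],0],[[-3,0,0],0],[[-3.1,0,0],0],[[-3.2,0,0],0],[[-3.2,0,0],0]]';  python3 -c "
from h import *
cv2.imwrite('pics/top6.png',cv2.resize(imaging.camera('scene')[180:310,110:260],None,fx=4,fy=4))
t=cabp(-.07,0);print(t);go(t[0],t[1],.122,CAB[2]+np.pi)"
```

```text
clock: 21.02
tcp_pos: [0.5648, -0.2251, 0.1244]
ee_rot: [0.742, 0.67, -0.0, 0.0]
contact_force: [-0.4, -0.1, -2.4]
gripper_width: 0.133
gripper_force: 55.0
clock: 21.85
tcp_pos: [0.5619, -0.2555, 0.1246]
ee_rot: [0.742, 0.671, 0.0, 0.0]
contact_force: [0.4, -0.0, -2.2]
gripper_width: 0.134
gripper_force: 55.0
[ 0.56148163 -0.25904904]
shift [-0.38 -0.01  0.26] turn -0.0 (or 180.0 ) q7 -0.03
```

View pics/top6.png

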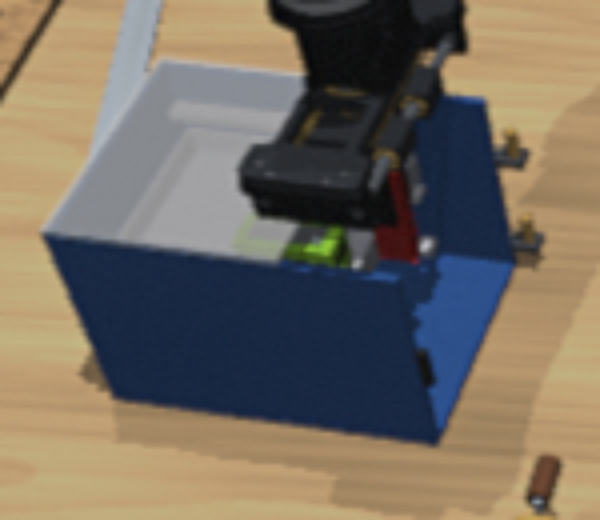

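The sheet is inside above the middle rails with no contact. I'll finish the last millimetres and lower it.

```bash
python3 -m handwheel '[[[-0.1,0,0],0],[[-0.2,0,0],0],[[-0.3,0,0],0],[[-0.4,0,0.1],0],[[-0.4,0,0.2],0],[[-0.4,0,0.3],0],[[-0.4,0,0.4],0],[[-0.4,0,0.5],0],[[-0.4,0,0.6],0],[[-0.4,0,0.6],0]]' - 55;  python3 -m handwheel '[[[0,0,0],0],[[0,0,0],0],[[0,0,0.1],0],[[0,0,0.1],0],[[0,0,0.2],0],[[0,0,0.2],0],[[-0.1,0,0.2],0],[[-0.2,0,0.2],0],[[-0.3,0,0.2],0],[[-0.3,0,0.2],0]]'
```

```text
clock: 22.73
tcp_pos: [0.5614, -0.2594, 0.1183]
ee_rot: [0.742, 0.671, -0.0, -0.0]
contact_force: [0.1, -1.0, -2.0]
gripper_width: 0.138
gripper_force: 55.0
clock: 23.57
tcp_pos: [0.5613, -0.2601, 0.1167]
ee_rot: [0.741, 0.671, 0.001, -0.001]
contact_force: [-1.7, 5.1, -0.6]
gripper_width: 0.134
gripper_force: 55.0
```

```bash
python3 -m handwheel '[[[0.1,0,0],0],[[0.1,0,0],0],[[0.1,0,0],0],[[0.1,0,0],0],[[0.1,0,0],0],[[0.1,0,-1],0],[[0.1,0,-3],0],[[0.1,0,-6],0],[[0.1,0,-9],0],[[0.1,0,-11],0]]' -0.1 40;  python3 -m handwheel '[[[3,0,0],0],[[6,0,0],0],[[9,0,0],0],[[12,0,0],0],[[15,0,0],0],[[18,0,0],0],[[21,0,0],0],[[24,0,0],0],[[27,0,0],0],[[27,0,0],0]]'; python3 -c "
from h import *
r=[]
im=imaging.camera('top');p=imaging.camera_params('top');cv2.imwrite('pics/t7.png',cv2.resize(im[170:290,250:570],None,fx=2.5,fy=2.5,interpolation=cv2.INTER_CUBIC))
cv2.imwrite('pics/t7f.png',im)
G=[cabp(-.069,0),cabp(-.069,0)]
print('grip top expected px',proj([[*cabp(-.069,0),.152]],p), 'pintles',proj([[*cabp(-.127,-.088),.049],[*cabp(-.127,-.088),.129]],p))
go(.4976,.4417,.25,-.0508+np.pi)
"
```

```text
clock: 24.4
tcp_pos: [0.5625, -0.2617, 0.2305]
ee_rot: [0.742, 0.671, 0.001, 0.002]
contact_force: [0.2, -0.3, 0.2]
gripper_width: 0.452
gripper_force: 0.0
clock: 25.23
tcp_pos: [0.5883, 0.0157, 0.2282]
ee_rot: [0.738, 0.675, 0.002, -0.001]
contact_force: [-0.1, 1.1, -0.1]
gripper_width: 0.448
gripper_force: 0.0
grip top expected px [[458.90429553 224.22670128]] pintles [[425.57073289 272.36024689]
 [432.45794172 267.28839877]]
shift [ 41.95 -13.02  -2.21] turn -92.4 (or 87.6 ) q7 -0.43
```

View pics/t7.png

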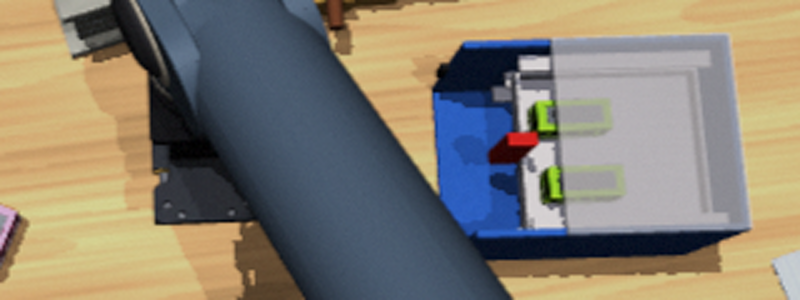

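Sheet is home: grip top at (459,226) vs expected (459,224), both trams upright. I'll go to the door now.

```bash
python3 -m handwheel '[[[3.5,-1,-0.5],-7],[[7,-2,-1],-14],[[10.5,-3,-2],-21],[[14,-4,-3],-28],[[17.5,-5,-4],-35],[[21,-6,-5],-42],[[24.5,-7.5,-5],-49],[[28,-9,-5],-56],[[30,-9.5,-5],-63],[[30,-9.5,-5],-68]]' 0 40; python3 -c "
from h import *
go(.4976,.4417,.25,-.0508+np.pi)
"
```

```text
clock: 26.12
tcp_pos: [0.5213, 0.3201, 0.2778]
ee_rot: [0.234, 0.972, 0.002, -0.0]
contact_force: [-0.1, -0.4, -0.0]
gripper_width: 0.495
gripper_force: 0.0
shift [7.64 9.75 2.78] turn -24.1 (or 155.9 ) q7 0.12
```

```bash
python3 -m handwheel '[[[1.5,1.9,0],-5],[[3,3.8,0],-10],[[4.5,5.7,0],-15],[[6,7.6,0],-20],[[7.6,9.7,1],-24],[[7.6,9.7,2],-24],[[7.6,9.7,2.5],-24],[[7.6,9.7,2.5],-24],[[7.6,9.7,2.5],-24],[[7.6,9.7,2.5],-24]]' 0 40; python3 -c "
from h import *
im=imaging.camera('wrist');p=imaging.camera_params('wrist');cv2.imwrite('pics/w8.png',im)
for d in models.silhouettes('wrist','leaf')[:2]:
    v,e=fit(M['leaf'],[.4097,.4462,-.0508],[(d['mask'],p)],.008);print(d['conf'],d['bbox'],v,e)
    t=v[:2]+R(v[2])[:2,:2]@[.088,0];print(t);go(t[0],t[1],.121,v[2]+np.pi)
"
```

```text
clock: 26.95
tcp_pos: [0.503, 0.4351, 0.2521]
ee_rot: [0.034, 0.999, -0.0, 0.001]
contact_force: [-0.7, -1.0, 0.3]
gripper_width: 0.496
gripper_force: 0.0
0.75 [312.1, 97.6, 336.4, 303.4] [ 0.41043885  0.44570069 -0.0526794 ] 0.22497832899913317
[0.49831677 0.44106704]
shift [ 0.46  0.51 13.13] turn -0.8 (or 179.2 ) q7 0.29
```

View pics/w8.png

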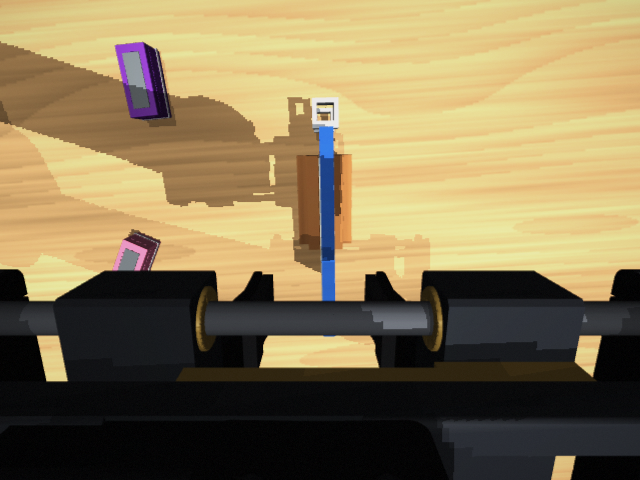

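The door top edge runs along column 327 from the sockets (325,112), centred between the fingers within about 5 mm. I'll grasp it at the balance point.

```bash
python3 -m handwheel '[[[0.4,0.5,2],-0.8],[[0.4,0.5,4],-0.8],[[0.4,0.5,6],-0.8],[[0.4,0.5,8],-0.8],[[0.4,0.5,10],-0.8],[[0.4,0.5,11.5],-0.8],[[0.4,0.5,12.5],-0.8],[[0.4,0.5,13.1],-0.8],[[0.4,0.5,13.4],-0.8],[[0.4,0.5,13.4],-0.8]]' 0 40 && python3 -m handwheel '[[[0,0,0],0],[[0,0,0],0],[[0,0,0],0],[[0,0,0],0],[[0,0,0],0],[[0,0,0],0],[[0,0,-0.2],0],[[0,0,-0.5],0],[[0,0,-1],0],[[0,0,-1.5],0]]' -1 50; python3 -c "
from h import *
print(yaw())"
```

```text
clock: 27.88
tcp_pos: [0.4981, 0.4418, 0.1176]
ee_rot: [0.026, 1.0, 0.0, 0.0]
contact_force: [-0.4, 0.0, 0.5]
gripper_width: 0.503
gripper_force: 0.0
clock: 28.72
tcp_pos: [0.4979, 0.4415, 0.1327]
ee_rot: [0.026, 1.0, -0.0, -0.0]
contact_force: [-0.1, -0.3, -1.6]
gripper_width: 0.109
gripper_force: 50.0
3.090372044930047
```

```bash
cat >> h.py <<'E'
def hinge(x,y,phi,h,d=.0877,z0=.023,tz=.1327):
    "TCP for door hinge at cabinet x,y, open phi deg, lower edge at h"
    a=CAB[2]+np.pi/2+np.radians(phi); t=cabp(x,y)+d*np.array([np.cos(a),np.sin(a)])
    print("tcp",t.round(4)); go(t[0],t[1],tz-z0+h,a+np.pi)
E
python3 -m handwheel '[[[0,0,-0.7],0],[[0,0,-1.5],0],[[0,0,-2.3],0],[[0,0,-3],0],[[0,0,-3.5],0],[[0,0,-4],0],[[0,0,-4.2],0],[[0,0,-4.2],0],[[0,0,-4.2],0],[[0,0,-4.2],0]]' - 50; python3 -c "
from h import *
im=imaging.camera('wrist');p=imaging.camera_params('wrist');cv2.imwrite('pics/w9.png',cv2.resize(im[60:320,220:440],None,fx=2.7,fy=2.3,interpolation=cv2.INTER_CUBIC))
for d in models.silhouettes('wrist','leaf')[:1]:
    v,e=fit(M['leaf'],[.4097,.4462,-.0508],[(d['mask'],p)],.065);print(d['conf'],d['bbox'],v,e)
    print(v[:2]-sensors.get_state()['tcp_pos'][:2])
hinge(-.2,-.088,15,.065)
"
```

```text
clock: 29.55
tcp_pos: [0.4979, 0.4414, 0.174]
ee_rot: [0.026, 1.0, -0.0, -0.0]
contact_force: [0.2, -0.7, -2.8]
gripper_width: 0.109
gripper_force: 50.0
0.87 [294.0, 68.9, 344.5, 367.8] [ 0.41079122  0.4453683  -0.05229184] 0.3508929299518878
[-0.08710534  0.00394411]
tcp [ 0.5734 -0.1068]
shift [-10.35 -54.36  -0.07] turn -12.2 (or 167.8 ) q7 0.25
```

View pics/w9.png

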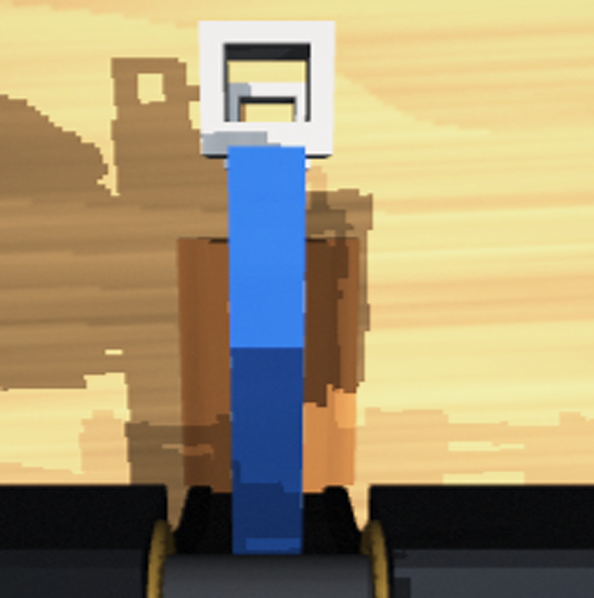

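```bash
python3 -c "
from h import *
p=imaging.camera_params('wrist')
s=sensors.get_state()
for z in(.176,.180): 
    P=ray((318.9,94.4),z,p); a=yaw(); d=P-s['tcp_pos']; print(P,'tool x,y',np.cos(a)*d[0]+np.sin(a)*d[1],np.sin(a)*d[0]-np.cos(a)*d[1])
for c in [(.0877,0),(.0865,0),(.089,0)]:
  a=yaw(); t=s['tcp_pos'][:2]+R(a)[:2,:2]@[c[0],0]
  print(c,proj([[*t,.180],[*t,.160],[*t,.080]],p))
"
```

```text
[0.40969752 0.44561525 0.176     ] tool x,y 0.08829793985219786 -0.00033099116856064297
[0.41020262 0.4455929  0.18      ] tool x,y 0.08779235509050504 -0.0003274426084762241
(0.0877, 0) [[319.71470193  94.6453156 ]
 [319.65780544 100.55019147]
 [319.52084255 114.76458155]]
(0.0865, 0) [[319.71266567  97.82762887]
 [319.65611009 103.35054506]
 [319.51985625 116.65636769]]
(0.089, 0) [[319.71691737  91.182974  ]
 [319.65964905  97.50494888]
 [319.5219138  112.70984379]]
```

```bash
python3 -m handwheel '[[[-0.7,-3.2,0],-1],[[-1.3,-6.8,0],-2],[[-2,-10.4,0],-3],[[-2.7,-14,0],-4],[[-3.4,-17.6,0],-5],[[-4.1,-21.2,0],-6],[[-4.8,-24.8,0],-7],[[-5.4,-28,0],-8],[[-5.9,-31,0],-9],[[-6,-31.6,0],-9]]' - 50; python3 -c "
from h import *
hinge(-.2,-.088,15,.065)"
```

```text
clock: 30.48
tcp_pos: [0.543, 0.1158, 0.1733]
ee_rot: [-0.049, 0.999, -0.002, -0.001]
contact_force: [0.4, -0.6, -2.3]
gripper_width: 0.108
gripper_force: 50.0
tcp [ 0.5734 -0.1068]
shift [ -0.86 -22.45  -0.14] turn -3.7 (or 176.3 ) q7 0.85
```

```bash
python3 -m handwheel '[[[-0.1,-3,0],-1],[[-0.2,-6,0],-2],[[-0.4,-9,0],-3],[[-0.5,-12,0],-3.7],[[-0.6,-15,0],-3.7],[[-0.7,-18,0],-3.7],[[-0.8,-20.5,0],-3.7],[[-0.9,-22,0],-3.7],[[-0.9,-22.4,0],-3.7],[[-0.9,-22.4,0],-3.7]]' - 50; python3 -c "
from h import *
hinge(-.2,-.088,15,.049)
im=imaging.camera('wrist');p=imaging.camera_params('wrist');cv2.imwrite('pics/w10.png',im)
P=cabp(-.127,-.088); print('pintle tips',proj([[*P,.049],[*P,.129]],p))
"
```

```text
clock: 31.32
tcp_pos: [0.5743, -0.099, 0.1743]
ee_rot: [-0.084, 0.996, 0.0, -0.0]
contact_force: [0.4, 0.4, -1.9]
gripper_width: 0.113
gripper_force: 50.0
tcp [ 0.5734 -0.1068]
shift [ 0.22 -0.75  1.56] turn 0.4 (or -179.6 ) q7 1.29
pintle tips [[212.33039636  86.8939319 ]
 [169.20556123  63.31348889]]
```

View pics/w10.png

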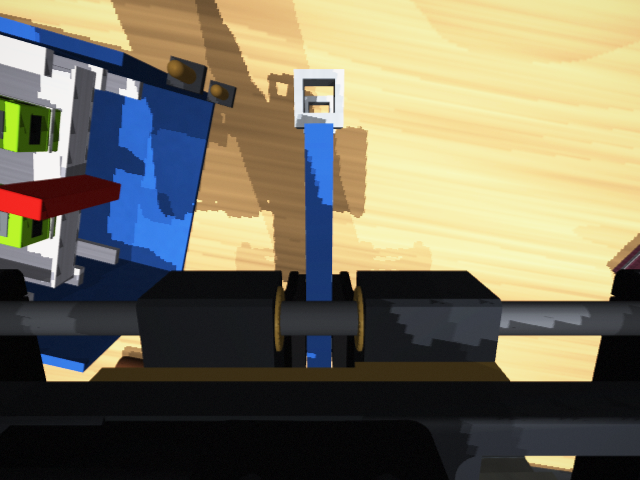

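Both brass pintles are visible: upper (178,70), lower (218,91), a few px off prediction. I'll come closer, then measure them.

```bash
python3 -m handwheel '[[[0.1,-0.5,0.3],0],[[0.2,-1,0.6],0],[[0.2,-1.5,0.9],0],[[0.2,-2,1.2],0],[[0.2,-2.5,1.4],0],[[0.2,-2.8,1.6],0],[[0.2,-2.8,1.6],0],[[0.2,-2.8,1.6],0],[[0.2,-2.8,1.6],0],[[0.2,-2.8,1.6],0]]' - 50; cat > pin.py <<'E'
from h import *; import sys
sensors.get_state();p=imaging.camera_params('wrist');im=imaging.camera('wrist');cv2.imwrite('pics/%s.png'%sys.argv[1],im)
h=cv2.cvtColor(im,cv2.COLOR_BGR2HSV).astype(int)
print(im[70,178],h[70,178])
P=cabp(-.127,-.088); q=proj([[*P,.049],[*P,.129]],p);print('pred',q)
x0,y0=np.maximum(q.min(0).astype(int)-30,0);x1,y1=np.maximum(q.max(0).astype(int)+45,1)
c=im[y0:y1,x0:x1];print(x0,y0,x1,y1)
cv2.imwrite('pics/%sc.png'%sys.argv[1],cv2.resize(c,None,fx=6,fy=6,interpolation=cv2.INTER_CUBIC))
hinge(-.127,-.088,15,.049)
E
python3 pin.py w11
```

```text
clock: 32.2
tcp_pos: [0.5772, -0.1263, 0.1588]
ee_rot: [-0.085, 0.996, 0.0, 0.0]
contact_force: [-0.4, 1.3, -2.0]
gripper_width: 0.11
gripper_force: 50.0
[36 20  9] [108 191  36]
pred [[248.15140026  86.44522118]
 [216.96309631  60.72649467]]
186 30 293 131
tcp [ 0.5662 -0.1794]
shift [ 1.99 -5.04  0.01] turn 0.5 (or -179.5 ) q7 1.32
```

View pics/w11c.png

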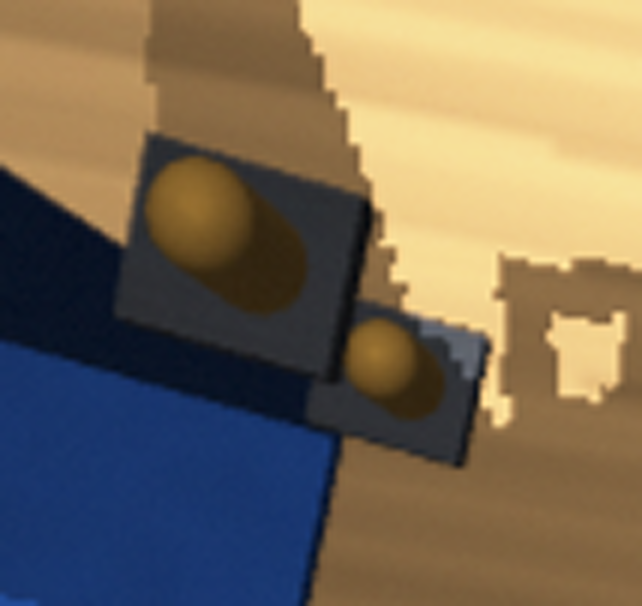

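Upper pin tip at about (219.4,64.7), lower at about (249.1,89.1) in the full frame.

```bash
python3 -c "
from h import *
p=imaging.camera_params('wrist');s=sensors.get_state();a=yaw()
for uv,z in(((219.4,64.7),.1245),((249.1,89.1),.0445)):
    P=ray(uv,z,p);d=P-s['tcp_pos'];print(P,'cab',R(CAB[2])[:2,:2].T@(P[:2]-CAB[:2]),'tool',np.cos(a)*d[0]+np.sin(a)*d[1],np.sin(a)*d[0]-np.cos(a)*d[1])
print(s['tcp_pos'],np.degrees(a))
"
```

```text
[ 0.48048032 -0.19352436  0.1245    ] cab [-0.12711908 -0.08713269] tool 0.10671835466266312 -0.04974837763724431
[ 0.48072145 -0.19364687  0.0445    ] cab [-0.12702124 -0.08688055] tool 0.10650157428583125 -0.04991010654111144
[ 0.57718346 -0.12635137  0.15879696] 189.7917446515013
```

```bash
python3 -m handwheel '[[[0.4,-0.5,0],0],[[0.8,-1.2,0],0],[[1.2,-2,0],0],[[1.6,-2.8,0],0],[[1.9,-3.5,0],0],[[1.9,-4.1,0],0],[[1.9,-4.6,0],0],[[1.9,-4.9,0],0],[[1.9,-4.95,0],0],[[1.9,-4.95,0],0]]' - 50; python3 -m handwheel '[[[0,0,0],0],[[0,0,0.2],0],[[0,0,0.4],0],[[0,0,0.6],0],[[0,0,0.8],0],[[0,0,1],0],[[0,0,1],0],[[0,0,1],0],[[0,0,1],0],[[0,0,1],0]]'; python3 -c "
from h import *
s=sensors.get_state();a=yaw();d=np.array([.4806,-.1936])-s['tcp_pos'][:2];print('pin in tool',np.cos(a)*d[0]+np.sin(a)*d[1],np.sin(a)*d[0]-np.cos(a)*d[1],np.degrees(a),s['tcp_pos'])
im=imaging.camera('wrist');p=imaging.camera_params('wrist')
cv2.imwrite('pics/w12.png',cv2.resize(im[40:150,260:380],None,fx=5,fy=5,interpolation=cv2.INTER_CUBIC))
"
```

```text
clock: 33.08
tcp_pos: [0.5669, -0.1786, 0.1585]
ee_rot: [-0.085, 0.996, 0.0, 0.0]
contact_force: [-0.4, -0.5, -2.1]
gripper_width: 0.114
gripper_force: 50.0
clock: 33.92
tcp_pos: [0.5669, -0.1787, 0.1487]
ee_rot: [-0.085, 0.996, -0.0, 0.0]
contact_force: [0.5, 0.0, -2.7]
gripper_width: 0.112
gripper_force: 50.0
pin in tool 0.08755369346643904 -8.265657927298067e-06 189.76069855532532 [ 0.5668849  -0.17874857  0.14870459]
```

View pics/w12.png

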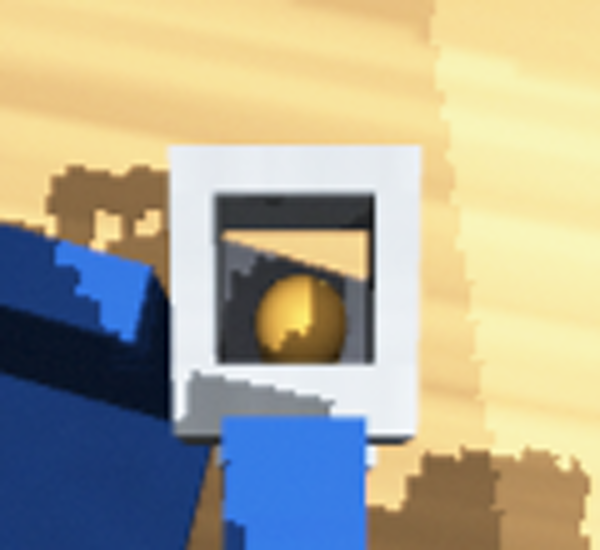

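The pin shows centred through the upper socket hole (300,320 in the crop, where perspective puts it). I'll lower.

```bash
python3 -m handwheel '[[[0,0,0.2],0],[[0,0,0.4],0],[[0,0,0.6],0],[[0,0,0.8],0],[[0,0,1],0],[[0,0,1.2],0],[[0,0,1.3],0],[[0,0,1.4],0],[[0,0,1.4],0],[[0,0,1.4],0]]' - 50;python3 -m handwheel '[[[0,0,0.2],0],[[0,0,0.4],0],[[0,0,0.6],0],[[0,0,0.8],0],[[0,0,1],0],[[0,0,1.2],0],[[0,0,1.3],0],[[0,0,1.4],0],[[0,0,1.4],0],[[0,0,1.4],0]]'
```

```text
clock: 34.8
tcp_pos: [0.5668, -0.1787, 0.1346]
ee_rot: [-0.085, 0.996, -0.0, 0.0]
contact_force: [0.5, -0.1, -1.2]
gripper_width: 0.115
gripper_force: 50.0
clock: 35.63
tcp_pos: [0.5668, -0.1788, 0.1206]
ee_rot: [-0.085, 0.996, -0.0, 0.0]
contact_force: [1.0, -0.1, -3.2]
gripper_width: 0.109
gripper_force: 50.0
```

```bash
python3 -m handwheel '[[[0,0,0.1],0],[[0,0,0.1],0],[[0,0,0.1],0],[[0,0,0.1],0],[[0,0,0.1],0],[[0,0,0.1],0],[[0,0,0.1],0],[[0,0,0.1],0],[[0,0,0.1],0],[[0,0,0.1],0]]' - 50;python3 -m handwheel '[[[0,0,0],0],[[0,0,0],0],[[0,0,0],0],[[0,0,0],0],[[0,0,0],0],[[0,0,-1],0],[[0,0,-3],0],[[0,0,-6],0],[[0,0,-9],0],[[0,0,-10],0]]' -0.2 40; python3 -c "
from h import *
p=imaging.camera_params('wrist');im=imaging.camera('wrist');cv2.imwrite('pics/w13.png',im)
a=CAB[2]+np.pi/2
for d in models.silhouettes('wrist','leaf')[:1]:
    v,e=fit(M['leaf'],[.4806,-.1936,a+.28],[(d['mask'],p)],.010);print(d['conf'],d['bbox'],v,e,'open deg',np.degrees(v[2]-a))
im=imaging.camera('top');p=imaging.camera_params('top');cv2.imwrite('pics/t13.png',im)
for d in models.silhouettes('top','leaf')[:1]:
    v,e=fit(M['leaf'],[.4806,-.1936,a+.28],[(d['mask'],p)],.010);print(d['conf'],d['bbox'],v,e,'open deg',np.degrees(v[2]-a))
"
```

```text
clock: 36.47
tcp_pos: [0.5669, -0.1787, 0.1197]
ee_rot: [-0.085, 0.996, -0.0, 0.0]
contact_force: [0.3, -0.3, -0.3]
gripper_width: 0.109
gripper_force: 50.0
clock: 37.3
tcp_pos: [0.569, -0.178, 0.2247]
ee_rot: [-0.085, 0.996, -0.001, 0.003]
contact_force: [1.3, 0.9, 0.3]
gripper_width: 0.398
gripper_force: 0.0
0.6 [305.0, 98.8, 334.6, 361.1] [ 0.48336871 -0.1942421   0.17458474] 0.23357744015739423 open deg 15.727027485741283
0.82 [402.9, 190.6, 441.1, 279.7] [ 0.47799952 -0.19627108  0.19493779] 0.4332921556516368 open deg 16.893171427125434
```

View pics/w13.png

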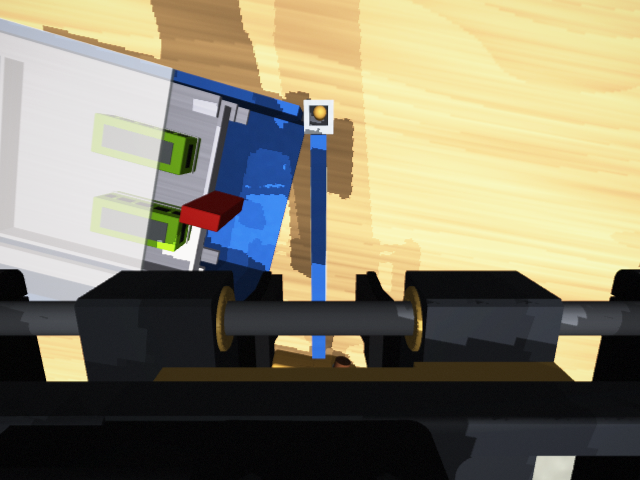

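Door is hung: the upper pin shows through its socket at (319,113). I'll close the fingers and push the door shut from outside near its free edge.

```bash
python3 -c "
from h import *
t=cabp(-.21,.047);print(t);go(t[0],t[1],.225,CAB[2]+np.pi*1.5)"
```

```text
[ 0.62221054 -0.12443477]
shift [-6.45  4.43 -0.62] turn 15.5 (or -164.5 ) q7 1.46
```

```bash
python3 -m handwheel '[[[-1.3,0.9,0],4],[[-2.6,1.8,0],8],[[-3.9,2.7,0],12],[[-5.2,3.6,0],15.5],[[-6.4,4.4,0],15.5],[[-6.4,4.4,0],15.5],[[-6.4,4.4,0],15.5],[[-6.4,4.4,0],15.5],[[-6.4,4.4,0],15.5],[[-6.4,4.4,0],15.5]]' -1 20; python3 -m handwheel '[[[0,0,2],0],[[0,0,4],0],[[0,0,6],0],[[0,0,8],0],[[0,0,9.5],0],[[0,0,10.3],0],[[0,0,10.3],0],[[0,0,10.3],0],[[0,0,10.3],0],[[0,0,10.3],0]]'; python3 -c "
from h import *
t=cabp(-.149,.047);print(t);go(t[0],t[1],.125,CAB[2]+np.pi*1.5)"
```

```text
clock: 38.33
tcp_pos: [0.6217, -0.1257, 0.2191]
ee_rot: [0.051, 0.999, -0.0, -0.0]
contact_force: [-0.3, 0.8, -0.2]
gripper_width: 0.006
gripper_force: 0.0
clock: 39.17
tcp_pos: [0.6232, -0.1244, 0.1179]
ee_rot: [0.05, 0.999, -0.0, 0.001]
contact_force: [0.7, 0.5, -0.3]
gripper_width: 0.006
gripper_force: 0.0
[ 0.61612655 -0.18513061]
shift [ 0.1  -6.11 -0.71] turn -0.0 (or 180.0 ) q7 1.05
```

Pushing slowly, at first to 4 mm short.

```bash
python3 -m handwheel '[[[0,-0.3,0],0],[[0,-0.7,0],0],[[0,-1.1,0],0],[[0,-1.5,0],0],[[0,-1.9,0],0],[[0,-2.3,0],0],[[0,-2.7,0],0],[[0,-3.1,0],0],[[0,-3.5,0],0],[[0,-3.8,0],0]]' ; python3 -m handwheel '[[[0,-0.2,0],0],[[0,-0.4,0],0],[[0,-0.6,0],0],[[0,-0.8,0],0],[[0,-1,0],0],[[0,-1.2,0],0],[[0,-1.4,0],0],[[0,-1.6,0],0],[[0,-1.7,0],0],[[0,-1.8,0],0]]'; cat > door.py <<'E'
from h import *
a=CAB[2]+np.pi/2
for c in('scene','top','wrist'):
  p=imaging.camera_params(c);im=imaging.camera(c);cv2.imwrite('pics/d_%s.png'%c,im)
  for d in models.silhouettes(c,'leaf')[:1]:
    f=lambda v: (lambda r,m:1-(r&m).sum()/(r|m).sum())(render(M['leaf'],[.4806,-.1936,a+v],p,.010),cv2.resize(d['mask'].astype(np.uint8),None,fx=2,fy=2,interpolation=0))
    g=np.radians(np.arange(-5,20,.5));L=[f(v) for v in g];print(c,d['conf'],d['bbox'],'open deg',np.degrees(g[np.argmin(L)]),min(L))
E
python3 door.py
```

```text
clock: 40.0
tcp_pos: [0.6185, -0.163, 0.1165]
ee_rot: [0.05, 0.999, -0.0, -0.0]
contact_force: [0.9, 0.2, 0.3]
gripper_width: 0.005
gripper_force: 0.0
clock: 40.83
tcp_pos: [0.6168, -0.1804, 0.1166]
ee_rot: [0.05, 0.999, -0.0, 0.0]
contact_force: [-0.4, 0.5, 0.7]
gripper_width: 0.004
gripper_force: 0.1
scene 0.81 [217.8, 232.8, 247.0, 289.8] open deg 5.5 0.493393665158371
top 0.94 [413.3, 214.6, 442.0, 281.1] open deg 4.5 0.3645747992790431
wrist 0.96 [219.8, 0.0, 310.4, 273.3] open deg 4.5 0.310754454694806
```

```bash
python3 -m handwheel '[[[0,-0.1,0],0],[[0,-0.2,0],0],[[0,-0.3,0],0],[[0,-0.4,0],0],[[0,-0.5,0],0],[[0,-0.6,0],0],[[0,-0.7,0],0],[[0,-0.7,0],0],[[0,-0.7,0],0],[[0,-0.7,0],0]]' ; python3 -m handwheel '[[[0,-0.05,0],0],[[0,-0.1,0],0],[[0,-0.15,0],0],[[0,-0.2,0],0],[[0,-0.2,0],0],[[0,-0.2,0],0],[[0,-0.2,0],0],[[0,-0.2,0],0],[[0,-0.2,0],0],[[0,-0.2,0],0]]'
```

```text
clock: 41.97
tcp_pos: [0.6161, -0.1872, 0.1166]
ee_rot: [0.05, 0.999, 0.0, -0.0]
contact_force: [-1.1, 0.1, -0.2]
gripper_width: 0.006
gripper_force: 0.0
clock: 42.8
tcp_pos: [0.6159, -0.1892, 0.1166]
ee_rot: [0.05, 0.999, -0.0, 0.0]
contact_force: [0.7, 0.6, 0.0]
gripper_width: 0.007
gripper_force: 0.1
```

```bash
python3 -m handwheel '[[[0,-0.05,0],0],[[0,-0.1,0],0],[[0,-0.15,0],0],[[0,-0.2,0],0],[[0,-0.2,0],0],[[0,-0.2,0],0],[[0,-0.2,0],0],[[0,-0.2,0],0],[[0,-0.2,0],0],[[0,-0.2,0],0]]'; python3 -m handwheel '[[[0,-0.05,0],0],[[0,-0.1,0],0],[[0,-0.15,0],0],[[0,-0.2,0],0],[[0,-0.2,0],0],[[0,-0.2,0],0],[[0,-0.2,0],0],[[0,-0.2,0],0],[[0,-0.2,0],0],[[0,-0.2,0],0]]'; python3 door.py
```

```text
clock: 43.63
tcp_pos: [0.6157, -0.1911, 0.1166]
ee_rot: [0.05, 0.999, -0.0, 0.0]
contact_force: [0.1, 0.4, 0.7]
gripper_width: 0.008
gripper_force: 0.1
clock: 44.47
tcp_pos: [0.6155, -0.1928, 0.1166]
ee_rot: [0.05, 0.999, 0.0, 0.0]
contact_force: [0.2, 3.9, 0.2]
gripper_width: 0.007
gripper_force: 1.4
scene 0.62 [213.5, 230.3, 245.7, 290.9] open deg 1.5000000000000002 0.4737352513334411
top 0.75 [415.3, 217.7, 439.1, 278.9] open deg -0.5 0.3463287849252762
wrist 0.57 [251.1, 0.0, 319.1, 274.7] open deg -1.0 0.3746266011847501
```

The 3.9 N reading shows the door is on the stop. I'll back off and check.

```bash
python3 -m handwheel '[[[0,0.5,0],0],[[0,1.5,0],0],[[0,3,0],0],[[0,5,0],0],[[0,7,0],0],[[0,9,-1],0],[[0,11,-4],0],[[0,13,-8],0],[[0,15,-12],0],[[0,17,-14],0]]'; python3 -m handwheel '[[[0,3,0],0],[[0,6,0],0],[[0,9,0],0],[[0,12,0],0],[[0,15,0],0],[[0,15,0],0],[[0,15,0],0],[[0,15,0],0],[[0,15,0],0],[[0,15,0],0]]'; python3 door.py; python3 -c "
import cv2,numpy as np
a=cv2.imread('pics/d_top.png')[170:290,400:560];b=cv2.imread('pics/d_scene.png')[185:305,110:270]
cv2.imwrite('pics/f.png',np.vstack([cv2.resize(a,(400,300),interpolation=2),cv2.resize(b,(400,300),interpolation=2)]))"
```

```text
clock: 45.6
tcp_pos: [0.6331, -0.022, 0.26]
ee_rot: [0.05, 0.999, -0.0, 0.002]
contact_force: [0.9, 0.7, -0.3]
gripper_width: 0.007
gripper_force: 0.0
clock: 46.43
tcp_pos: [0.6477, 0.1237, 0.2563]
ee_rot: [0.051, 0.999, -0.001, -0.0]
contact_force: [-0.9, -0.2, -0.3]
gripper_width: 0.0
gripper_force: 0.0
scene 0.59 [213.0, 209.9, 247.6, 291.0] open deg 1.5000000000000002 0.09013496143958866
top 0.75 [414.7, 189.0, 438.4, 236.3] open deg -0.5 0.5803631472763955
wrist 0.61 [2.6, 86.8, 45.9, 254.9] open deg 3.5 0.05714285714285716
```

View pics/f.png

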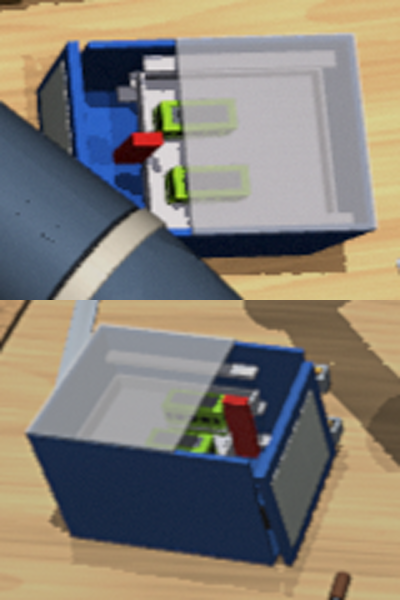

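```bash
python3 -c "
from h import *
a=CAB[2]+np.pi/2; o=[]
for c in('scene','wrist'):
  p=imaging.camera_params(c);im=imaging.camera(c);m=models.silhouettes(c,'leaf')[0]['mask'];o.append((m,p))
  C=[(d['mask'],p) for d in models.silhouettes(c,'cabinet')[:1]]
  v,e=fit(M['leaf'],[.4806,-.1936,a],o[-1:],.01)
  if C: k,e2=fit(M['cabinet'],CAB,C);print(c,'cab',k,e2)
  print(c,v,np.degrees(v[2]-a),e)
v,e=fit(M['leaf'],[.4806,-.1936,a],o,.01)
E_=v[:2]+.175*np.array([np.cos(v[2]),np.sin(v[2])]);print(v,e,'edge err',np.linalg.norm(E_-cabp(-.127,.087)),sensors.get_state()['contact_force'])"
```

```text
scene cab [ 0.55600862 -0.32981053 -1.66864819] 0.21267415977355797
scene [ 0.48369607 -0.19362072 -0.0746174 ] 1.4487968916313159 0.09263322884012537
wrist [ 0.47761823 -0.19202862 -0.05440503] 2.60688048932525 0.015235457063711877
[ 0.47938175 -0.19143579 -0.0696252 ] 0.17364256032250291 edge err 0.007403474091221007 [0.25668533 0.3386833  0.2043184 ]
```

```bash
python3 -c "
from workcell import ticket; print(ticket.finish_job())"
```

```text
the job is handed in; nothing more can be done
None
```

I handed the job in: both lime tram shells stand on the sheet, the sheet is home on the middle rails, and the door hangs on both pintles with its free edge measured about 7 mm from the shut mark (limit 16 mm). The pier, drill and look-alikes were left alone, and the hand-in gave no verdict.

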